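# Rock a jammed cutting block out of its tray jaws

### The arm

A 7-joint arm with a two-finger parallel gripper is mounted at the origin on the work surface. World frame = base frame: x ahead of the robot, y to its left, z up, the work surface at z = 0. Lengths are in m, angles in rad, forces in N, time in s.
With the tool pointing down it reaches from about 0.425 to 0.8 m from the base axis. Payload 8.3 kg.
Tool frame: the origin (TCP) lies on the centre line of the jaws, within the pads' length; the fingertips stand 14 mm ahead of it and the grasp point (between the pads) lies 5 mm behind it (r.tcp_to_tips is the distance from the TCP to the fingertips, in m); z points along the fingers, y is the direction in which the jaws open and shut (so a half turn about z gives the same grasp; the last joint's range is limited). The gripper opens to 85 mm and grips with 20 to 120 N. Pads are 22 mm wide; open, the fingers measure 114 mm over their backs; the gripper's body (76 mm by 85 mm) begins 54 mm behind the grasp point. The pads swing forward as they close: fully open they stand 13 mm farther back than shut.
Start: joints at [-1.172, 0.383, 0.016, 1.37, -0.006, 1.388, -0.046], TCP at [0.278, 0.56, 0.245] pointing down, gripper open.
Joint ranges: [-2.95, 2.95], [-0.25, 2.06], [-1.52, 1.56], [0.18, 2.33], [-1.44, 4.58], [0.02, 2.06], [-3.01, 3.01]. Speed limits (rad/s): [2.39, 2.39, 3.01, 3.01, 3.14, 3.14, 3.14].

### API

Orientations are given as a 3x3 rotation matrix whose columns are the frame's x, y, z axes.
In Python, from bench import sensors, vision, order, find_in, silhouettes, r gives the robot as it stands.
- The arm moves only by the tool servo_tool, never from a script. Its argument "rows" is text: rows parted by semicolons, each of 7 numbers parted by spaces: the opening, from -1 (shut) to 1 (fully open), then the shift along the tool's x, y, z in m, then the turn, a rotation vector about the tool's x, y, z in degrees. A call has 1 to 10 rows; each row is the pose to reach, as a shift and turn from the pose commanded when the call began, along the tool's axes at that moment; what a row does not reach only later rows make up. A row lasts 1/8 s, in which the tool goes at most 62.5 mm and 10.7 degrees, less where a joint would pass 70% of its speed; a pose out of reach is approached as far as the arm can. A call with a gripper value outside its range is refused whole. The fingers move at their own pace and stop on an object; the grip force is fixed at half the most. Time passes only in rows, so rows that repeat a pose let the fingers close. It gives the time, the measured TCP pose, the force and the opening at its end, in the units of the state.
- sensors.observe(): the state, without advancing time (a new reading comes with each control period).
- vision.grab_frame(name): name is "scene" or "top" or "wrist"; returns the picture (384x512x3 uint8, red, green, blue); there is no depth.
- vision.camera_model(name): a dict with "fx", "fy", "cx", "cy" (pixels), "R" (3x3) and "t" (3): a world point X has camera coordinates R X + t. Camera axes: x right, y down, z forward; pixel columns grow to the right and rows downward; lengths in m; the calibration is good to about 2 mm. A picture is of the moment at which its call begins: read the wrist's pose just before it. camera_model takes no time and is no camera call; for the wrist camera it gives the pose at the moment of the call.
- order.hand_in(): hands the job in, once; it reports no verdict.
Trained networks look in the newest picture that a camera, given by its name, has taken for a name from the list of things; names that differ only in an ending like _2 or _b are one class to them, and where a whole thing is asked for, a point or a joint stands for the part that bears it (a point fixed in the world has none). Each returns a list of dicts, best first, with "p" (0 to 1); they miss things now and then, are a little off and sometimes report something else, mostly with a low value. They report only what shows in the picture. A call takes as long as a camera call.
- find_in(label, camera): "position" ([column, row] in pixels, amid what is visible of it).
- silhouettes(label, camera): "pixels" (384x512 bool, what is visible of it) and "position" ([column, row] in pixels, amid what is visible of it).
The state is a dict: "t": time; "joints": joint angles; "joint_velocities": joint speeds; "joint_efforts": joint torques, N m; "ee_pos": TCP position; "eef_rot": TCP orientation; "contact_force": force on the tool from outside, world axes, zero at the start; "ft_torque": the same for the moment, N m; "opening": opening from 0.0 (shut) to 1.0 (fully open).
Only numpy, scipy, OpenCV 4.12 (cv2) and the standard library are available. Lean on these libraries where they do the work, as an engineer would, in place of code of your own. Each camera call takes 0.05 s, during which the arm holds its last target. There are 200 camera calls.

### The job

The cutting block with the blue top is jammed in its spring jaws and the jaws need oiling, so first stand the fallen oil bottle upright on the bench and let go of it. Then grip the blue block and rock it side to side, over towards one jaw until its other side comes up, then back until the second side is out too, without lifting, tipping or dragging the tray or unseating the green block. Finish while holding the blue block, upright and still, a finger's width or two above its own jaws and touching nothing but the gripper; leave the bottle standing and the steel bowl and tape roll where they are.

Things in the scene. Friction and masses are not known exactly. Their poses are not given: they have to be found in the camera images.
- blue_block: Jammed steel block with a BLUE top, 0.38 kg. Origin: centre of its underside; z up. Body 24 (x) by 41 (y) by 70 mm high. Its foot is 48 mm wide in y for the lowest 2.5 mm, then slopes in to 41 mm at 8.5 mm height; foot 24 mm in x. Starts seated on the nest floor, 16 mm above the bench, in either nest, its y axis along the tray's y. Both jaws stand at its +y and -y sides.
- green_block: An identical block with a GREEN top, seated in the other nest; it stays there.
- foot_neg (a point): Point on the underside of the blue block at its -y edge (y = -24 mm, z = 0 in the block's frame).
- foot_pos (a point): The same at its +y edge (y = +24 mm).
- tray: Loose aluminium tray, 1.6 kg, 180 (x) by 260 mm (y), rim 30 mm high, on rubber feet. Origin: centre of its underside, on the bench; z up. Two nests, at y = -56 and +56 mm. Pulling a block straight up must open both its jaws at once, which takes more than the tray weighs, so the tray comes up too; rocking opens one jaw at a time (15 to 22 N at that edge of the foot).
- nest_neg (a point): Middle of the nest floor at tray y = -56 mm, 16 mm above the bench. Each nest has a spring jaw on its +y and its -y side: a round blue bead along x (radius 3 mm, centre 9.3 mm above the floor, 23.8 mm from the middle, so its top is 12.3 mm up) sits over the sloping shoulder of the foot; a steel lip behind it flares out to 20 mm height, 31 mm from the middle. Walls 6 mm high leave 1.5 mm play in x.
- nest_pos (a point): The other nest, at tray y = +56 mm, the same. A bead gives outward along y (5 N, plus 1.3 N per mm). It must give 3.5 mm to let the foot's edge by, then snaps back in under the foot, and that side rests on the bead, 12 mm up, the block leaning 14 degrees about its other foot edge. Rocking back over that bead, to level and 5 degrees beyond, brings the other side out past its own bead.
- oil_bottle: White round oil bottle with a yellow label and an orange spout cap, 0.2 kg, lying on its side on the bench. Origin: centre of its base; z axis runs from base to spout (level while it lies). Body 52 mm diameter up to 105 mm from the base, then a shoulder and cap, 164 mm long in all; it balances about 56 mm from the base.
- gallipot: Small stainless steel bowl, 76 mm across, 45 mm high. Origin: centre of its underside. Leave alone.
- tape_roll: Beige tape roll lying flat, 90 mm across, 24 mm high. Origin: centre of its underside. Leave alone.

How it is judged:
By the outcome, as a careful person would: the job done as asked, in the order asked, and still so for the second after the job is handed in, while the arm keeps its last pose, push and grip.
It also fails if it takes over 51 s, if anything falls off the work surface, if the arm or the gripper's body presses on something with over 40 N, if the wrist force passes 120 N, or if a joint passes its speed limit or range.

## Working session

There is one attempt and no reset: what is moved stays moved. The work goes in short steps, Python scripts to look and compute and a tool call to move; the robot and the scene stay as the last step left them, time stands still between calls to the robot, and variables do not carry over. Pictures are saved under pics/ and viewed, about 8 in all and at most 12, crops included, and the job is handed in when it is done.

Besides the shell and the picture viewer there is one more tool, called by a JSON object that holds its "method" and its "body", one argument or row to a line. servo_tool: Moves the arm, as the interface text tells. Its arguments: {"type":"object","properties":{"rows":{"type":"string"}},"required":["rows"]}

```bash
mkdir -p pics; ls
cat > h.py <<'E'
import numpy as np, cv2
from bench import sensors, vision, order, find_in, silhouettes, r
def ray(cam,px,z):
    m=vision.camera_model(cam) if isinstance(cam,str) else cam
    R=np.array(m["R"]);t=np.array(m["t"])
    d=R.T@np.array([(px[0]-m["cx"])/m["fx"],(px[1]-m["cy"])/m["fy"],1]);c=-R.T@t
    return c+d*(z-c[2])/d[2]
def proj(cam,X):
    m=vision.camera_model(cam) if isinstance(cam,str) else cam
    p=np.array(m["R"])@np.array(X)+np.array(m["t"]);return np.array([m["cx"]+m["fx"]*p[0]/p[2],m["cy"]+m["fy"]*p[1]/p[2]])
E
python3 - <<'E'
from h import *
np.set_printoptions(precision=4,suppress=True)
s=sensors.observe();print({k:np.round(v,3).tolist() for k,v in s.items()})
a=vision.grab_frame("top")
for l in ["blue_block","green_block","tray","oil_bottle","gallipot","tape_roll"]:
    for d in silhouettes(l,"top")[:2]:
        ys,xs=np.nonzero(d["pixels"]);pts=np.c_[xs,ys].astype(np.float32)
        print(l,round(d["p"],2),np.round(d["position"],1),len(xs),cv2.minAreaRect(pts), ray("top",d["position"],0))
cv2.imwrite("pics/top.png",a[:,:,::-1])
b=vision.grab_frame("scene");cv2.imwrite("pics/scene.png",b[:,:,::-1])
for c in("top","scene"):
    m=vision.camera_model(c);R=np.array(m["R"]);print(c,m["fx"],R,-R.T@np.array(m["t"]))
cv2.imwrite("pics/both.png",cv2.resize(np.vstack([a,b]),None,fx=.78,fy=.78)[:,:,::-1])
E
```

```text
pics
{'t': 0.0, 'joints': [-1.172, 0.384, 0.016, 1.371, -0.006, 1.388, -0.047], 'joint_velocities': [0.0, 0.002, -0.001, -0.0, 0.001, 0.001, -0.0], 'joint_efforts': [-0.0, -62.76, 0.844, -37.181, 0.016, 0.014, -0.0], 'ee_pos': [0.278, 0.559, 0.244], 'eef_rot': [[-0.895, 0.446, -0.001], [0.446, 0.895, -0.002], [0.0, -0.002, -1.0]], 'contact_force': [-0.997, -0.143, -0.1], 'ft_torque': [-0.007, -0.003, 0.015], 'opening': 1.001}
blue_block 0.61 [197.6 224.1] 231 ((198.55882263183594, 227.2647247314453), (21.10059928894043, 11.399173736572266), 14.03624439239502) [0.5391 0.159  0.    ]
green_block 0.56 [152.6 215.8] 228 ((155.08824157714844, 216.64707946777344), (23.768489837646484, 10.429031372070312), 14.03624439239502) [0.5582 0.2783 0.    ]
tray 0.56 [180.1 221.8] 7220 ((178.6368408203125, 222.81895446777344), (107.21219635009766, 74.06151580810547), 13.65041732788086) [0.5441 0.2051 0.    ]
oil_bottle 0.77 [364.3 227.8] 1183 ((365.045654296875, 220.83468627929688), (66.16043090820312, 22.023452758789062), 82.23483276367188) [ 0.5388 -0.2727  0.    ]
gallipot 0.86 [346.8 147.4] 679 ((349.0, 147.0), (28.0, 28.0), 90.0) [ 0.7521 -0.2311  0.    ]
gallipot 0.58 [256.7 118.7] 467 ((255.5, 128.5), (33.0, 33.0), 90.0) [0.8283 0.0112 0.    ]
tape_roll 0.69 [250.2 119.5] 472 ((255.5, 128.0), (34.0, 33.0), 90.0) [0.8257 0.0288 0.    ]
top 357.68859338781556 [[ 0.0228 -0.9996 -0.0186]
 [-0.9888 -0.0198 -0.1477]
 [ 0.1472  0.0218 -0.9889]] [ 0.4812 -0.0059  0.9305]
scene 390.4862928578585 [[ 0.902   0.4317 -0.0017]
 [ 0.3668 -0.7684 -0.5244]
 [-0.2277  0.4724 -0.8515]] [ 0.8131 -0.3599  0.7431]
```

View pics/both.png

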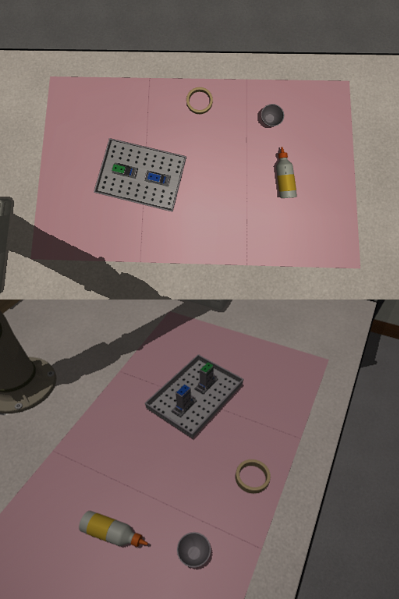

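The top view shows the tray at about (180,222), with the blue block at (198,224) and green at (153,216). The bottle lies at (365,225) with its spout toward +x, and the gallipot and tape are beyond it. The networks' detections match what I see. Next I fit poses from both cameras.

```bash
cat >> h.py <<'E'
from scipy.optimize import minimize
def hullmask(cam,P):
    px=np.array([proj(cam,p) for p in P],np.float32)
    m=np.zeros((384*4,512*4),np.uint8);cv2.fillConvexPoly(m,np.round(cv2.convexHull(px*4+2)).astype(np.int32),1)
    return m
def box(p,dx,dy,h,z0=0):
    c,s=np.cos(p[2]),np.sin(p[2])
    return [[p[0]+c*a-s*b,p[1]+s*a+c*b,z] for a in(-dx/2,dx/2) for b in(-dy/2,dy/2) for z in(z0,z0+h)]
def bottle(p,R=None):  # base centre x,y, heading of axis ; lying
    c,s=np.cos(p[2]),np.sin(p[2]);P=[]
    for l,rr in((0,.026),(.105,.026),(.125,.012),(.164,.004)):
        for t in np.linspace(0,2*np.pi,16,endpoint=False):
            b=rr*np.cos(t);P.append([p[0]+c*l-s*b,p[1]+s*l+c*b,.026+rr*np.sin(t)])
    return P
def fit(f,masks,p0,sc):
    M={k:cv2.resize(v.astype(np.uint8),None,fx=4,fy=4,interpolation=cv2.INTER_NEAREST) for k,v in masks.items()}
    cm={k:vision.camera_model(k) for k in M}
    def cost(q):
        e=0
        for k in M:
            h=hullmask(cm[k],f(p0+q*sc));e+=1-(h&M[k]).sum()/(h|M[k]).sum()
        return e
    best=min((minimize(cost,np.zeros(3)+d,method="Nelder-Mead",options=dict(initial_simplex=np.vstack([np.zeros(3),np.eye(3)])+d,xatol=.01,fatol=1e-4)) for d in(0,.5,-.7)),key=lambda o:o.fun)
    return p0+best.x*sc,best.fun
def masks(l,cams=("top","scene")): 
    out={}
    for c in cams:
        d=silhouettes(l,c)
        if d: out[c]=d[0]["pixels"]
    return out
E
python3 - <<'E'
from h import *
np.set_printoptions(precision=4,suppress=True)
print([a for a in dir(r) if a[0]!="_"])
for a in dir(r):
    if a[0]!="_":print(a,str(getattr(r,a))[:150])
T=masks("tray");B=masks("oil_bottle")
sc=np.array([.01,.01,.05])
for n,M,f,p0 in(("tray",T,lambda p:box(p,.18,.26,.03),[.544,.205,-.24]),("bottle",B,bottle,[.47,-.26,-.05])):
    for k in [list(M)]+[[c] for c in M]:
        print(n,k,*fit(f,{c:M[c] for c in k},np.array(p0),sc))
for l in("blue_block","green_block"):
    for c in("top","scene"):
        for d in silhouettes(l,c)[:1]:
            im=cv2.imread(f"pics/{c}.png").astype(int)
            b=im[:,:,0 if l[0]=="b" else 1]; o=im[:,:,[1,2] if l[0]=="b" else [0,2]].max(2)
            m=((b-o)>40)&cv2.dilate(d["pixels"].astype(np.uint8),np.ones((9,9))).astype(bool)
            ys,xs=np.nonzero(m);print(l,c,d["position"],len(xs),ray(c,[xs.mean(),ys.mean()],.086))
E
```

```text
['Unreachable', 'tcp_to_tips']
Unreachable <class 'bench.Unreachable'>
tcp_to_tips 0.014
tray ['top', 'scene'] [ 0.539   0.2025 -0.2189] 0.2583054054808197
tray ['top'] [ 0.5405  0.202  -0.2181] 0.0792463943585926
tray ['scene'] [ 0.537   0.2047 -0.217 ] 0.16070991003605561
bottle ['top', 'scene'] [ 0.475  -0.2766  0.1155] 0.1341970623140617
bottle ['top'] [ 0.4756 -0.276   0.1143] 0.06434100733889614
bottle ['scene'] [ 0.4741 -0.2764  0.1121] 0.06472617843152517
blue_block top [197.6, 224.1] 130 [0.5267 0.142  0.086 ]
blue_block scene [235.3, 126.2] 89 [0.5278 0.1428 0.086 ]
green_block top [152.6, 215.8] 109 [0.5511 0.2542 0.086 ]
green_block scene [264.5, 94.3] 55 [0.5514 0.2531 0.086 ]
```

```bash
cat >> h.py <<'E'
from scipy.spatial.transform import Rotation as Ro
def frame(y,z):
    y=np.array(y,float);z=np.array(z,float);z/=np.linalg.norm(z);y-=z*(y@z);y/=np.linalg.norm(y)
    return np.c_[np.cross(y,z),y,z]
def row(p,R,s=None,Rc=None,pc=None):
    s=s or sensors.observe();Rc=np.array(s["eef_rot"]) if Rc is None else Rc;pc=np.array(s["ee_pos"]) if pc is None else pc
    d=Rc.T@(np.array(p)-pc);w=Ro.from_matrix(Rc.T@R).as_rotvec(degrees=True)
    return np.round(np.r_[d,w],4).tolist()
def bot_R(tilt,psi=.114):  # tilt deg: + = tool z leaning toward +u (forward)
    u=np.array([np.cos(psi),np.sin(psi),0]);t=np.radians(tilt)
    return frame([np.sin(psi),-np.cos(psi),0],np.sin(t)*u-np.cos(t)*np.array([0,0,1])),u
E
python3 - <<'E'
from h import *
R,u=bot_R(-20)
g=np.array([.475,-.2765,.03])+.07*u
for z in(.12,0): print(g,row(g+R[:,2]*.005+[0,0,z],R))
R0,_=bot_R(0)
print(row([.55,.1,.245],R0), row([.5445,-.2685,.2],R0))
E
```

```text
[ 0.54454563 -0.26853727  0.03      ] [-0.6058, -0.6237, 0.1, 25.5747, -7.5723, 145.0978]
[ 0.54454563 -0.26853727  0.03      ] [-0.6058, -0.6237, 0.22, 25.5747, -7.5723, 145.0978]
[-0.4479, -0.2904, 0.0003, -0.0098, 0.0027, 147.0141] [-0.6071, -0.6228, 0.0453, -0.0098, 0.0027, 147.0141]
```

{"method": "servo_tool", "body": {
  "rows": "1 -0.4 -0.28 0 0 0 80;1 -0.4 -0.28 0 0 0 80;1 -0.4 -0.28 0 0 0 80;1 -0.4 -0.28 0 0 0 80;1 -0.4 -0.28 0 0 0 80;1 -0.4 -0.28 0 0 0 80;1 -0.4 -0.28 0 0 0 80;1 -0.4 -0.28 0 0 0 80"
}}

```text
t: 1.8
ee_pos: [0.5127, 0.128, 0.2457]
eef_rot: [[0.289, 0.957, 0.001], [0.957, -0.289, 0.0], [0.0, 0.001, -1.0]]
contact_force: [0.6, 0.3, 0.2]
opening: 0.998
```

Run:
```python
from h import *
np.set_printoptions(precision=4,suppress=True)
R,u=bot_R(-20)
g=np.array([.475,-.2765,.03])+.07*u
print(row(g+R[:,2]*.005+[0,0,.12],R)); print(sensors.observe()["joints"])
m=vision.camera_model("wrist");a=vision.grab_frame("wrist");cv2.imwrite("pics/w1.png",a[:,:,::-1])
print(m["fx"],np.array(m["R"]),-np.array(m["R"]).T@np.array(m["t"]))
for l in("blue_block","green_block","nest_neg","nest_pos"):
    print(l,[(round(d["p"],2),d["position"],ray(m,d["position"],.016 if l[0]=="n" else .086)) for d in find_in(l,"wrist")[:1]])
```

```text
[-0.3712, 0.1434, 0.1004, 11.6556, -17.7332, 65.9603]
[-0.7126  0.1782  0.4693  1.6535 -0.0827  1.3286 -0.5231]
275.97964055156007 [[ 0.9575 -0.2883  0.001 ]
 [-0.276  -0.9156  0.2924]
 [-0.0834 -0.2803 -0.9563]] [0.5353 0.1997 0.3737]
blue_block [(0.73, [265.8, 161.8], array([0.5307, 0.1499, 0.086 ]))]
green_block [(0.64, [255.0, 51.3], array([0.5501, 0.253 , 0.086 ]))]
nest_neg [(0.83, [256.9, 101.9], array([0.5397, 0.2118, 0.016 ]))]
nest_pos [(0.9, [258.1, 102.3], array([0.541, 0.211, 0.016]))]
```

View pics/w1.png

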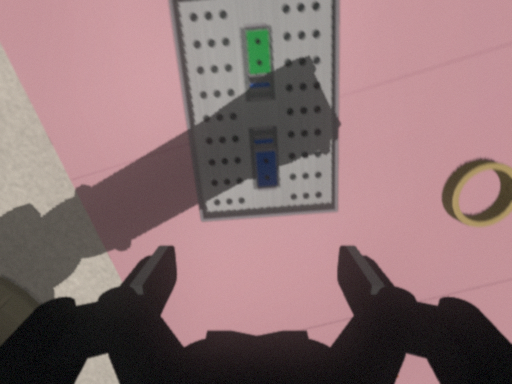

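The wrist view shows the tray with the green top at (259,52) and the blue top at (266,169); the tape roll is at right. I'll refine the block pose from this later. Now to the bottle.

{"method": "servo_tool", "body": {
  "rows": "1 -0.37 0.143 0.1 11.7 -17.7 66;1 -0.37 0.143 0.1 11.7 -17.7 66;1 -0.37 0.143 0.1 11.7 -17.7 66;1 -0.37 0.143 0.1 11.7 -17.7 66;1 -0.37 0.143 0.1 11.7 -17.7 66;1 -0.37 0.143 0.1 11.7 -17.7 66;1 -0.37 0.143 0.1 11.7 -17.7 66;1 -0.37 0.143 0.1 11.7 -17.7 66"
}}

```text
t: 3.05
ee_pos: [0.5432, -0.2663, 0.1432]
eef_rot: [[0.932, 0.116, -0.344], [0.109, -0.993, -0.04], [-0.347, -0.0, -0.938]]
contact_force: [-0.1, 0.6, 0.1]
opening: 0.999
```

Run:
```python
from h import *
np.set_printoptions(precision=4,suppress=True)
m=vision.camera_model("wrist");a=vision.grab_frame("wrist");cv2.imwrite("pics/w2.png",a[:,:,::-1])
d=silhouettes("oil_bottle","wrist")
print(d and (d[0]["p"],d[0]["position"]))
R,u=bot_R(-20)
g=np.array([.475,-.2765,.03])+.07*u
s=sensors.observe();print(s["joints"],s["ee_pos"]);print(row(g+R[:,2]*.005,R))
for l in(0,.07,.105,.164): print(l,proj(m,np.array([.475,-.2765,.026])+l*u))
```

```text
(0.59, [262.8, 144.2])
[-0.1366  0.7488  0.7718  1.2913 -0.2795  1.5625 -0.8488] [ 0.5448 -0.2629  0.1445]
[0.0384, 0.0058, 0.1129, 0.0308, 0.0679, 0.4772]
0 [258.8504 215.9102]
0.07 [259.489  154.5345]
0.105 [259.9021 114.8275]
0.164 [260.8179  26.7982]
```

View pics/w2.png

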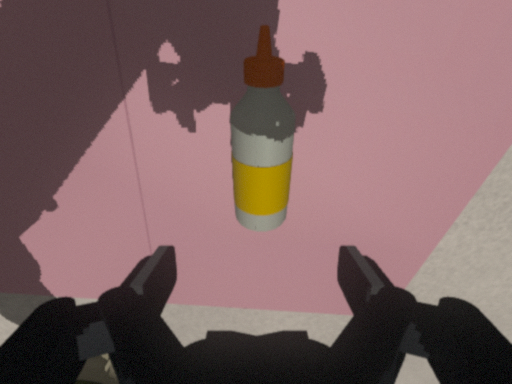

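The wrist view shows the bottle axis at column ~262, about 2 mm off the fitted line, with its base near row 225. That agrees with the fit, so I descend and close.

{"method": "servo_tool", "body": {
  "rows": "1 0.02 0.004 0.056 0 0 0;1 0.0385 0.005 0.113 0 0 0;1 0.0385 0.005 0.113 0 0 0;-1 0.0385 0.005 0.113 0 0 0;-1 0.0385 0.005 0.113 0 0 0;-1 0.0385 0.005 0.113 0 0 0;-1 0.0385 0.005 0.113 0 0 0;-1 0.0385 0.005 0.113 0 0 0;-1 0.0385 0.005 0.113 0 0 0"
}}

```text
t: 4.28
ee_pos: [0.5443, -0.2702, 0.0295]
eef_rot: [[0.934, 0.12, -0.336], [0.112, -0.993, -0.042], [-0.338, 0.001, -0.941]]
contact_force: [0.1, 2.0, 7.5]
opening: 0.581
```

Run:
```python
from h import *
s=sensors.observe();print({k:np.round(s[k],3).tolist() for k in("t","joints","ee_pos","contact_force","opening")})
# lift 8cm, then rotate about y to tilt 70 at placement height
R1,u=bot_R(-20)
g=np.array(s["ee_pos"])-.005*np.array(s["eef_rot"])[:,2]
for tilt,z in((-20,.13),(25,.13),(65,.13)):
    R,_=bot_R(tilt); gg=np.array([.53,g[1],z]);print(tilt,row(gg+.005*R[:,2],R))
```

```text
{'t': 4.275, 'joints': [-0.112, 0.862, 0.723, 1.379, -0.338, 1.368, -0.839], 'ee_pos': [0.544, -0.27, 0.029], 'contact_force': [0.096, 2.019, 7.473], 'opening': 0.581}
-20 [-0.0474, -0.0018, -0.0848, 0.1764, -0.2378, 0.3064]
25 [-0.0438, -0.0018, -0.0863, 0.047, 44.7621, 0.3596]
65 [-0.0424, -0.0018, -0.0894, -0.0844, 84.7619, 0.3787]
```

{"method": "servo_tool", "body": {
  "rows": "-1 -0.036 0 -0.1 0 0 0;-1 -0.036 0 -0.1 0 0 0;-1 -0.042 0 -0.1 0 10 0;-1 -0.042 0 -0.1 0 20 0;-1 -0.042 0 -0.1 0 30 0;-1 -0.042 0 -0.1 0 40 0;-1 -0.042 0 -0.1 0 50 0;-1 -0.042 0 -0.1 0 60 0;-1 -0.042 0 -0.1 0 70 0;-1 -0.042 0 -0.1 0 80 0"
}}

```text
t: 5.52
ee_pos: [0.533, -0.2684, 0.1152]
eef_rot: [[0.709, 0.134, 0.693], [0.084, -0.991, 0.105], [0.7, -0.016, -0.714]]
contact_force: [-0.6, 0.4, -2.3]
opening: 0.584
```

Run:
```python
from h import *
s=sensors.observe();print({k:np.round(s[k],3).tolist() for k in("t","joints","ee_pos","eef_rot","contact_force","opening")})
b=vision.grab_frame("scene");a=vision.grab_frame("top")
cv2.imwrite("pics/s3.png",cv2.resize(np.hstack([b[200:,:400],a[100:284,200:]]),None,fx=1.1,fy=1.1)[:,:,::-1])
```

```text
{'t': 5.525, 'joints': [0.497, 0.231, 0.255, 2.159, -1.319, 0.651, 0.356], 'ee_pos': [0.533, -0.268, 0.115], 'eef_rot': [[0.709, 0.134, 0.693], [0.084, -0.991, 0.105], [0.7, -0.016, -0.714]], 'contact_force': [-0.564, 0.364, -2.32], 'opening': 0.584}
```

View pics/s3.png

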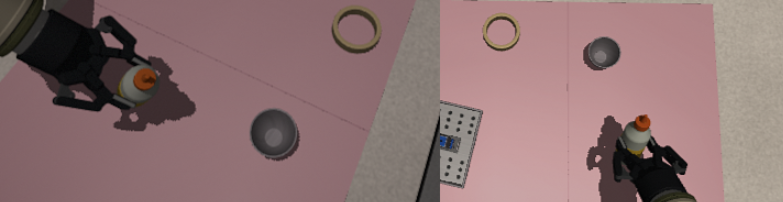

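The bottle is held firmly and is about 65° up, clear of the bowl. I continue tilting while moving outward a little.

{"method": "servo_tool", "body": {
  "rows": "-1 0.02 0 0.02 0 8 0;-1 0.03 0 0.03 0 16 0;-1 0.03 0 0.03 0 24 0;-1 0.03 0 0.03 0 26 0;-1 0.03 0 0.03 0 26 0;-1 0.03 0 0.03 0 26 0"
}}

```text
t: 6.38
ee_pos: [0.5724, -0.2472, 0.0722]
eef_rot: [[0.531, 0.171, 0.83], [0.046, -0.984, 0.173], [0.846, -0.054, -0.53]]
contact_force: [-0.2, 2.1, -7.8]
opening: 0.584
```

Run:
```python
from h import *
s=sensors.observe();print({k:np.round(s[k],3).tolist() for k in("t","joints","ee_pos","eef_rot","contact_force","opening")})
```

```text
{'t': 6.375, 'joints': [1.706, 0.841, -1.135, 2.157, -1.426, 0.153, 0.913], 'ee_pos': [0.572, -0.247, 0.072], 'eef_rot': [[0.531, 0.171, 0.83], [0.046, -0.984, 0.173], [0.846, -0.054, -0.53]], 'contact_force': [-0.168, 2.11, -7.761], 'opening': 0.584}
```

{"method": "servo_tool", "body": {
  "rows": "-1 0.01 0 -0.006 -8 0.5 5;-1 0.015 0 -0.01 -16 1 10;-1 0.015 0 -0.01 -25 1.5 16;-1 0.015 0 -0.01 -25 1.5 16;-1 0.015 0 -0.01 -25 1.5 16"
}}

```text
t: 7.0
ee_pos: [0.5502, -0.2647, 0.1956]
eef_rot: [[0.57, -0.313, 0.76], [-0.247, -0.947, -0.205], [0.783, -0.071, -0.617]]
contact_force: [-0.2, 0.3, -3.0]
opening: 0.583
```

Run:
```python
from h import *
s=sensors.observe();print({k:np.round(s[k],3).tolist() for k in("t","joints","ee_pos","eef_rot","contact_force","opening")})
```

```text
{'t': 7.0, 'joints': [1.973, 0.208, -1.52, 2.245, -1.433, 0.019, 0.053], 'ee_pos': [0.55, -0.265, 0.196], 'eef_rot': [[0.57, -0.313, 0.76], [-0.247, -0.947, -0.205], [0.783, -0.071, -0.617]], 'contact_force': [-0.155, 0.301, -3.002], 'opening': 0.583}
```

```bash
cat > kin.py <<'E'
import numpy as np, itertools
from scipy.optimize import least_squares
from scipy.spatial.transform import Rotation as Ro
D=[([-1.172,.384,.016,1.371,-.006,1.388,-.047],[.278,.559,.244],[[-.895,.446,-.001],[.446,.895,-.002],[0,-.002,-1]]),
([-0.7126,0.1782,0.4693,1.6535,-0.0827,1.3286,-0.5231],[.5127,.128,.2457],[[0.289,0.957,0.001],[0.957,-0.289,0.0],[0.0,0.001,-1.0]]),
([-.112,.862,.723,1.379,-.338,1.368,-.839],[.544,-.27,.0293],[[0.934,0.12,-0.336],[0.112,-0.993,-0.042],[-0.338,0.001,-0.941]]),
([0.497,0.231,0.255,2.159,-1.319,0.651,0.356],[.533,-.268,.115],[[0.709,0.134,0.693],[0.084,-0.991,0.105],[0.7,-0.016,-0.714]]),
([1.706,0.841,-1.135,2.157,-1.426,0.153,0.913],[.572,-.247,.072],[[0.531,0.171,0.83],[0.046,-0.984,0.173],[0.846,-0.054,-0.53]]),
([1.973,0.208,-1.52,2.245,-1.433,0.019,0.053],[.55,-.265,.196],[[0.57,-0.313,0.76],[-0.247,-0.947,-0.205],[0.783,-0.071,-0.617]])]
L=np.array([-2.95,-.25,-1.52,.18,-1.44,.02,-3.01]);U=np.array([2.95,2.06,1.56,2.33,4.58,2.06,3.01])
def fk(q,P,sg):
    h,o0,o1,a,e1,b,e2,c,o7=P[:9]; s=sg
    R=Ro.from_euler("z",s[0]*q[0]+o0);p=np.array([0,0,h])
    R=R*Ro.from_euler("y",q[1]+P[9]);p=p+R.apply([0,0,a]);R=R*Ro.from_euler("z",s[1]*q[2]+P[12])
    p=p+R.apply([e1,0,0]);R=R*Ro.from_euler("y",q[3]+P[10]);p=p+R.apply([o1,0,b]);R=R*Ro.from_euler("z",s[2]*q[4]+P[13])
    R=R*Ro.from_euler("y",q[5]+P[11]);p=p+R.apply([e2,0,c]);R=R*Ro.from_euler("z",s[3]*q[6]+o7)
    return p,R.as_matrix()
def res(P,sg):
    o=[]
    for q,p,R in D:
        a,b=fk(q,P,sg);o+=[(a-p)*5,((b-np.array(R)).ravel())]
    return np.concatenate(o)
if __name__=="__main__":
    best=None
    for sg in itertools.product((1,-1),repeat=4):
        for o7 in(0,np.pi/2,np.pi,-np.pi/2):
            P0=np.r_[.35,0,0,.4,0,.4,0,.2,o7,np.zeros(5)]
            f=least_squares(res,P0,args=(sg,),max_nfev=60)
            if best is None or f.cost<best[0]: best=(f.cost,sg,f.x)
    print(best[0],best[1],best[2].round(4).tolist(),abs(res(best[2],best[1])).max());np.savez("kin.npz",P=best[2],s=best[1])
E
python3 kin.py
```

```text
0.004898923731796731 (-1, -1, -1, -1) [0.2462, -0.0091, 0.0209, 0.4551, 0.0177, 0.4635, 0.0059, 0.3159, 1.5358, 0.0015, -0.0066, 0.0225, -0.0359, 0.0035] 0.038830248711361204
```

```bash
cat >> kin.py <<'E'
K=np.load("kin.npz") if __import__("os").path.exists("kin.npz") else None
def F(q): return fk(q,K["P"],K["s"])
def step(q,p,R,n=6,lam=.02):
    for _ in range(n):
        a,b=F(q);e=np.r_[p-a,Ro.from_matrix(R@b.T).as_rotvec()*.3]
        J=np.zeros((6,7))
        for i in range(7):
            d=q.copy();d[i]+=1e-4;a2,b2=F(d);J[:,i]=np.r_[(a2-a),Ro.from_matrix(b2@b.T).as_rotvec()*.3]/1e-4
        act=np.ones(7,bool)
        for _ in range(3):
            Ja=J*act;dq=Ja.T@np.linalg.solve(Ja@Ja.T+lam**2*np.eye(6),e)
            bad=((q+dq>U)|(q+dq<L))&act
            if not bad.any():break
            act&=~bad
        q=np.clip(q+dq,L,U)
    a,b=F(q);return q,np.linalg.norm(p-a),np.degrees(np.linalg.norm(Ro.from_matrix(R@b.T).as_rotvec()))
def toolR(heading,tilt,flip=0):
    h=np.radians(heading);u=np.array([np.cos(h),np.sin(h),0]);t=np.radians(tilt)
    z=np.sin(t)*u-np.cos(t)*np.array([0,0,1]);y=np.array([u[1],-u[0],0])*(-1 if flip else 1)
    return np.c_[np.cross(y,z),y,z]
def path(q,way):  # way: (pos,heading,tilt) linear interp, starting at way[0]
    for (p0,h0,t0),(p1,h1,t1) in zip(way,way[1:]):
        n=10
        for k in range(1,n+1):
            f=k/n;q,e,o=step(q,np.array(p0)*(1-f)+np.array(p1)*f,toolR(h0*(1-f)+h1*f,t0*(1-f)+t1*f))
        print(np.round(p1,3),h1,t1,"q",q.round(2),"err",round(e*1e3,1),round(o,1))
    return q
E
cat > sim.py <<'E'
from kin import *
q0=np.array(D[-1][0]);P=D[-1][1]
for hd,xy in((-80,(.55,-.27)),(-100,(.55,-.25)),(-120,(.55,-.25)),(-80,(.6,-.2)),(-100,(.6,-.2)),(-100,(.6,-.1)),(-60,(.6,-.2))):
    print("==",hd,xy)
    q=path(q0,[(P,-15,52),((.53,-.27,.2),0,20),((.55,-.25,.2),0,0),((.55,-.25,.2),hd/2,0),((*xy,.2),hd,0),((*xy,.2),hd,40),((*xy,.15),hd,70),((*xy,.08),hd,70)])
E
python3 sim.py
```

```text
== -80 (0.55, -0.27)
[ 0.53 -0.27  0.2 ] 0 20 q [ 1.41  0.24 -1.    1.82  0.05  0.86 -1.13] err 0.0 0.0
[ 0.55 -0.25  0.2 ] 0 0 q [ 1.05  0.46 -0.88  1.52  0.35  1.3  -1.43] err 0.0 0.0
[ 0.55 -0.25  0.2 ] -40.0 0 q [ 0.96  0.42 -0.75  1.52  0.29  1.29 -2.08] err 0.0 0.0
[ 0.55 -0.27  0.2 ] -80 0 q [ 0.89  0.42 -0.62  1.49  0.24  1.28 -2.71] err 0.0 0.0
[ 0.55 -0.27  0.2 ] -80 40 q [-0.72  0.41  0.99  1.83  0.39  0.82 -3.01] err 0.0 0.0
[ 0.55 -0.27  0.15] -80 70 q [-1.08  1.3   1.41  1.98 -0.12  0.51 -3.01] err 0.0 0.0
[ 0.55 -0.27  0.08] -80 70 q [-1.07  1.46  1.34  1.97 -0.28  0.48 -3.01] err 0.0 0.0
== -100 (0.55, -0.25)
[ 0.53 -0.27  0.2 ] 0 20 q [ 1.41  0.24 -1.    1.82  0.05  0.86 -1.13] err 0.0 0.0
[ 0.55 -0.25  0.2 ] 0 0 q [ 1.05  0.46 -0.88  1.52  0.35  1.3  -1.43] err 0.0 0.0
[ 0.55 -0.25  0.2 ] -50.0 0 q [ 0.94  0.42 -0.72  1.52  0.27  1.28 -2.24] err 0.0 0.0
[ 0.55 -0.25  0.2 ] -100 0 q [ 0.65  0.36 -0.34  1.52  0.11  1.26 -3.  ] err 0.0 0.0
[ 0.55 -0.25  0.2 ] -100 40 q [-0.8   0.75  1.24  1.65 -0.03  1.08 -3.01] err 0.0 0.0
[ 0.55 -0.25  0.15] -100 70 q [-0.97  1.5   1
[... 2465 characters left out ...]
err 4.7 4.0
[ 0.6  -0.1   0.08] -100 70 q [-1.08  1.68  1.55  1.5  -0.5   1.31 -3.01] err 7.4 4.6
== -60 (0.6, -0.2)
[ 0.53 -0.27  0.2 ] 0 20 q [ 1.41  0.24 -1.    1.82  0.05  0.86 -1.13] err 0.0 0.0
[ 0.55 -0.25  0.2 ] 0 0 q [ 1.05  0.46 -0.88  1.52  0.35  1.3  -1.43] err 0.0 0.0
[ 0.55 -0.25  0.2 ] -30.0 0 q [ 0.98  0.43 -0.78  1.52  0.3   1.29 -1.92] err 0.0 0.0
[ 0.6 -0.2  0.2] -60 0 q [ 0.79  0.48 -0.69  1.43  0.3   1.31 -2.53] err 0.0 0.0
[ 0.6 -0.2  0.2] -60 40 q [-0.47  0.24  0.54  1.88  0.66  0.73 -3.01] err 0.0 0.0
[ 0.6  -0.2   0.15] -60 70 q [-1.22  1.21  1.38  2.09  0.01  0.21 -3.01] err 0.0 0.0
[ 0.6  -0.2   0.08] -60 70 q [-1.19  1.37  1.29  2.08 -0.16  0.16 -3.01] err 0.0 0.0
```

```bash
cat > nx.py <<'E'
import sys
from h import *
from kin import toolR
# args: x y z heading tilt ... (grasp TCP pose)
a=list(map(float,sys.argv[1:]))
s=sensors.observe();print({k:np.round(s[k],3).tolist() for k in("t","joints","ee_pos","eef_rot","contact_force","opening")})
for i in range(0,len(a),5): print(row(a[i:i+3],toolR(a[i+3],a[i+4])))
E
python3 nx.py .53 -.27 .2 0 20 .55 -.25 .2 0 0 .55 -.25 .2 -40 0
```

```text
{'t': 7.0, 'joints': [1.973, 0.208, -1.52, 2.245, -1.433, 0.019, 0.053], 'ee_pos': [0.55, -0.265, 0.196], 'eef_rot': [[0.57, -0.313, 0.76], [-0.247, -0.947, -0.205], [0.783, -0.071, -0.617]], 'contact_force': [-0.155, 0.301, -3.002], 'opening': 0.583}
[-0.0067, 0.011, -0.017, 7.5409, -32.125, -17.3967]
[-0.0003, -0.0142, -0.0059, 4.5015, -51.9367, -18.8443]
[-0.0003, -0.0142, -0.0059, -13.5301, -50.332, 18.3745]
```

{"method": "servo_tool", "body": {
  "rows": "-1 -0.006 0.01 -0.017 3 -10 -6;-1 -0.006 0.01 -0.017 5 -20 -12;-1 -0.006 0.01 -0.017 7.5 -32 -17;-1 0 -0.014 -0.006 4.5 -52 -19;-1 0 -0.014 -0.006 4.5 -52 -19;-1 0 -0.014 -0.006 4.5 -52 -19;-1 0 -0.014 -0.006 4.5 -52 -19"
}}

```text
t: 7.88
ee_pos: [0.5473, -0.2537, 0.1965]
eef_rot: [[0.998, -0.015, 0.068], [-0.016, -1.0, 0.008], [0.068, -0.009, -0.998]]
contact_force: [-0.1, 0.3, -1.8]
opening: 0.582
```

```bash
python3 nx.py .55 -.25 .2 -40 0 .57 -.27 .2 -80 0 .57 -.27 .2 -80 40
```

```text
{'t': 7.875, 'joints': [0.985, 0.425, -0.774, 1.537, 0.283, 1.238, -1.406], 'ee_pos': [0.547, -0.254, 0.196], 'eef_rot': [[0.998, -0.015, 0.068], [-0.016, -1.0, 0.008], [0.068, -0.009, -0.998]], 'contact_force': [-0.146, 0.291, -1.756], 'opening': 0.582}
[0.0029, -0.0038, -0.0033, -1.8392, -3.5517, 39.0968]
[0.0231, 0.0159, -0.0021, -3.1289, -2.8795, 79.0793]
[0.0231, 0.0159, -0.0021, -30.4262, 30.4791, 74.3131]
```

The arm follows my kinematic model closely. Next I turn the heading to -80°.

{"method": "servo_tool", "body": {
  "rows": "-1 0.003 -0.004 -0.003 -0.5 -1 10;-1 0.003 -0.004 -0.003 -1 -2 20;-1 0.003 -0.004 -0.003 -1.5 -3 30;-1 0.003 -0.004 -0.003 -1.8 -3.5 39;-1 0.01 0.003 -0.003 -2.1 -3.3 49;-1 0.016 0.009 -0.003 -2.5 -3.2 59;-1 0.023 0.016 -0.002 -2.8 -3 69;-1 0.023 0.016 -0.002 -3.1 -2.9 79;-1 0.023 0.016 -0.002 -3.1 -2.9 79"
}}

```text
t: 9.0
ee_pos: [0.5701, -0.2679, 0.1993]
eef_rot: [[0.178, -0.984, 0.005], [-0.984, -0.178, 0.003], [-0.002, -0.006, -1.0]]
contact_force: [-0.7, -0.4, -1.8]
opening: 0.586
```

```bash
python3 nx.py .57 -.27 .18 -80 40 .57 -.27 .15 -80 65
python3 - <<'E'
from kin import *
from bench import sensors
q=np.array(sensors.observe()["joints"]);p=(.57,-.27,.2)
path(q,[(p,-80,0),(p,-80,20),((.57,-.27,.18),-80,40),((.57,-.27,.15),-80,65),((.57,-.27,.08),-80,68)])
E
```

```text
{'t': 9.0, 'joints': [0.742, 0.462, -0.495, 1.409, 0.215, 1.321, -2.724], 'ee_pos': [0.57, -0.268, 0.199], 'eef_rot': [[0.178, -0.984, 0.005], [-0.984, -0.178, 0.003], [-0.002, -0.006, -1.0]], 'contact_force': [-0.726, -0.445, -1.829], 'opening': 0.586}
[0.0021, 0.0006, 0.0193, -0.394, 40.1296, 0.1155]
[0.0021, 0.0008, 0.0493, -0.4238, 65.1295, 0.0284]
[ 0.57 -0.27  0.2 ] -80 20 q [ 0.61  0.32 -0.45  1.62  0.5   1.11 -2.96] err 0.0 0.0
[ 0.57 -0.27  0.18] -80 40 q [-0.66  0.47  0.93  1.8   0.36  0.79 -3.01] err 0.0 0.0
[ 0.57 -0.27  0.15] -80 65 q [-1.03  1.17  1.36  1.92 -0.04  0.54 -3.01] err 0.0 0.0
[ 0.57 -0.27  0.08] -80 68 q [-1.03  1.41  1.32  1.92 -0.25  0.5  -3.01] err 0.0 0.0
```

{"method": "servo_tool", "body": {
  "rows": "-1 0 0 0 -0.2 10 0;-1 0 0 0 -0.3 18 0;-1 0.001 0 0.005 -0.3 23 0;-1 0.001 0 0.01 -0.3 27 0;-1 0.002 0 0.015 -0.4 31 0;-1 0.002 0 0.02 -0.4 35 0;-1 0.002 0 0.02 -0.4 40 0;-1 0.002 0 0.02 -0.4 40 0"
}}

```text
t: 10.0
ee_pos: [0.5676, -0.2702, 0.1661]
eef_rot: [[0.155, -0.985, 0.083], [-0.783, -0.173, -0.598], [0.603, 0.028, -0.797]]
contact_force: [0.2, -0.6, -4.3]
opening: 0.584
```

```bash
python3 nx.py .57 -.27 .15 -80 60 .57 -.27 .13 -80 68
```

```text
{'t': 10.0, 'joints': [-0.68, 0.475, 0.945, 1.82, 0.316, 0.843, -2.98], 'ee_pos': [0.568, -0.27, 0.166], 'eef_rot': [[0.155, -0.985, 0.083], [-0.783, -0.173, -0.598], [0.603, 0.028, -0.797]], 'contact_force': [0.249, -0.556, -4.258], 'opening': 0.584}
[-0.0095, -0.0028, 0.0129, 1.0888, 22.9008, 1.1825]
[-0.0216, -0.0034, 0.0289, 1.0092, 30.9003, 1.2625]
```

{"method": "servo_tool", "body": {
  "rows": "-1 -0.002 -0.001 0.003 0.3 6 0.3;-1 -0.004 -0.002 0.006 0.6 12 0.6;-1 -0.007 -0.003 0.01 1 18 1;-1 -0.0095 -0.003 0.013 1 23 1.2;-1 -0.014 -0.003 0.02 1 27 1.2;-1 -0.018 -0.003 0.024 1 31 1.2;-1 -0.021 -0.003 0.028 1 31 1.2"
}}

```text
t: 10.88
ee_pos: [0.5719, -0.2685, 0.131]
eef_rot: [[0.067, -0.985, 0.161], [-0.366, -0.174, -0.914], [0.928, 0.003, -0.372]]
contact_force: [-1.1, 0.6, -1.6]
opening: 0.584
```

```bash
python3 nx.py .57 -.27 .1 -80 68 .57 -.27 .078 -80 69;  python3 - <<'E'
from h import *
a=vision.grab_frame("scene");b=vision.grab_frame("top")
d=silhouettes("oil_bottle","scene")
print([(x["p"],x["position"]) for x in d[:1]])
cv2.imwrite("pics/s4.png",cv2.resize(np.hstack([a[150:,:350],b[80:314,200:450]]),None,fx=1.25,fy=1.25)[:,:,::-1])
E
```

```text
{'t': 10.875, 'joints': [-1.094, 1.324, 1.395, 1.98, -0.155, 0.54, -2.999], 'ee_pos': [0.572, -0.269, 0.131], 'eef_rot': [[0.067, -0.985, 0.161], [-0.366, -0.174, -0.914], [0.928, 0.003, -0.372]], 'contact_force': [-1.132, 0.559, -1.625], 'opening': 0.584}
[-0.0283, 0.002, 0.0126, 0.0193, -0.1427, 0.1637]
[-0.0488, 0.0019, 0.0208, 0.0178, 0.8573, 0.1639]
[(0.89, [135.1, 283.5])]
```

View pics/s4.png

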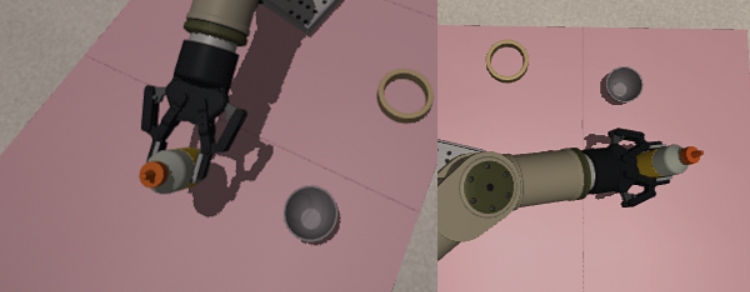

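```bash
cat > tri.py <<'E'
from h import *
def tri(pa,pb,ca="top",cb="scene"):
    A=[];b=[]
    for c,p in((ca,pa),(cb,pb)):
        m=vision.camera_model(c);R=np.array(m["R"]);d=R.T@np.array([(p[0]-m["cx"])/m["fx"],(p[1]-m["cy"])/m["fy"],1]);d/=np.linalg.norm(d)
        Pm=np.eye(3)-np.outer(d,d);A.append(Pm);b.append(Pm@(-R.T@np.array(m["t"])))
    return np.linalg.solve(sum(A),sum(b))
def cap():
    o=[]
    for c in("top","scene"):
        im=vision.grab_frame(c).astype(int);h=(im[:,:,0]>110)&(im[:,:,0]-im[:,:,1]>70)&(im[:,:,1]-im[:,:,2]>15)&(im[:,:,1]<130)
        n,l,st,ce=cv2.connectedComponentsWithStats(h.astype(np.uint8));i=1+np.argmax(st[1:,4]);o.append(ce[i]);print(c,ce[i],st[i])
    return tri(*o)
if __name__=="__main__":
    t=cap();s=sensors.observe();g=np.array(s["ee_pos"])-.005*np.array(s["eef_rot"])[:,2]
    print("cap centre",t,"grasp",g,"axis",(t-g)/np.linalg.norm(t-g),np.linalg.norm(t-g))
E
python3 tri.py
```

```text
top [404.08536585 203.7195122 ] [400 197  11  14  82]
scene [119.21978022 289.37912088] [110 280  18  20 182]
cap centre [ 0.57687006 -0.29740476  0.20054221] grasp [ 0.57048595 -0.2653984   0.13478956] axis [ 0.08696886 -0.43601296  0.89572826] 0.07340690748156997
```

```bash
cat > lean.py <<'E'
from h import *
def leanfit():
    s=sensors.observe();R=np.array(s["eef_rot"]);g=np.array(s["ee_pos"])
    u=R[:,2]*[1,1,0];u/=np.linalg.norm(u);w=np.cross([0,0,1],u)
    obs={}
    for c in("top","scene"):
        vision.grab_frame(c);d=silhouettes("oil_bottle",c);m=d[0]["pixels"];obs[c]=np.argwhere(m)[:,::-1];print(c,d[0]["p"],m.sum())
    cm={c:vision.camera_model(c) for c in obs}
    M={c:cv2.resize(np.isin(np.arange(384*512).reshape(384,512),obs[c]@[1,512]).astype(np.uint8),None,fx=4,fy=4,interpolation=0) for c in obs}
    def f(p):  # p: lean deg fwd, lean side, shift along u, along w, dist base
        a=np.radians(p[0]);b=np.radians(p[1]);ax=np.sin(a)*u+np.sin(b)*w;ax+=np.array([0,0,1])*np.sqrt(1-ax@ax)
        base=g+p[2]*u+p[3]*w-p[4]*ax
        e1=np.cross(ax,w);e1/=np.linalg.norm(e1);e2=np.cross(ax,e1);P=[]
        for l,rr in((0,.026),(.105,.026),(.125,.012),(.164,.004)):
            for t in np.linspace(0,2*np.pi,16,endpoint=False):P.append(base+l*ax+rr*(np.cos(t)*e1+np.sin(t)*e2))
        return P
    def cost(p):
        e=0
        for c in M:
            h=hullmask(cm[c],f(p));i=(h&M[c]).sum();e+=3*(M[c].sum()-i)/M[c].sum()+ (h.sum()-i)/M[c].sum()
        return e+((p[2]/.006)**2+(p[3]/.004)**2+((p[4]-.07)/.006)**2+(p[1]/5)**2)*.01
    sx=np.vstack([np.zeros(5),np.diag([10,3,.006,.004,.006])])
    for l0 in(0,20,-15):
        x0=np.array([l0,0,0,0,.07]);o=minimize(cost,x0,method="Nelder-Mead",options=dict(initial_simplex=x0+sx,maxiter=400))
        print(l0,o.fun.round(3),o.x.round(4))
if __name__=="__main__":
    np.set_printoptions(suppress=True);leanfit()
E
python3 lean.py
```

```text
top 0.73 4433Traceback (most recent call last):
  File "lean.py", line 27, in <module>
    np.set_printoptions(suppress=True);leanfit()
                                       ~~~~~~~^^
  File "lean.py", line 7, in leanfit
    vision.grab_frame(c);d=silhouettes("oil_bottle",c);m=d[0]["pixels"];obs[c]=np.argwhere(m)[:,::-1];print(c,d[0]["p"],m.sum())
                                                         ~^^^
IndexError: list index out of range
```

Run:
```python
from h import *
s=sensors.observe();R=np.array(s["eef_rot"]);g=np.array(s["ee_pos"])+.003*R[:,2]
u=R[:,2]*[1,1,0];u/=np.linalg.norm(u);w=np.cross([0,0,1],u);out=[]
for c,(x,y) in(("top",(395,205)),("scene",(135,285))):
    im=vision.grab_frame(c)[y-48:y+48,x-48:x+48];im=cv2.resize(im,None,fx=4,fy=4,interpolation=cv2.INTER_CUBIC)[:,:,::-1].copy()
    for a,col in((0,(0,0,255)),(20,(255,0,0))):
        a=np.radians(a);ax=np.sin(a)*u+np.cos(a)*np.array([0,0,1]);e1=np.cos(a)*u-np.sin(a)*np.array([0,0,1])
        for l,rr in((0,.026),(.105,.026),(.164,.004)):
            P=[(proj(c,g+(l-.07)*ax+rr*(np.cos(t)*e1+np.sin(t)*w))-[x-48,y-48])*4 for t in np.linspace(0,6.28,30)]
            cv2.polylines(im,[np.int32(P)],True,col,1)
    out.append(im)
cv2.imwrite("pics/z5.png",np.hstack(out))
```

```text
(no output)
```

View pics/z5.png

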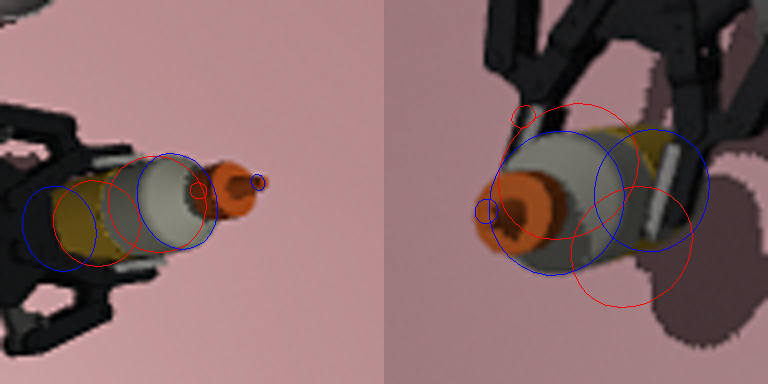

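The bottle still leans about 18° forward (the spout tip matches the 20° overlay), so it needs more tilt. I check how far the arm can go.

```bash
python3 - <<'E'
from kin import *
from bench import sensors
s=sensors.observe();q=np.array(s["joints"]);p=s["ee_pos"]
q1=path(q,[(p,-80,68),((.57,-.27,.12),-80,75),((.57,-.27,.12),-80,84),((.57,-.27,.08),-80,84),((.57,-.27,.07),-80,84),((.57,-.2,.09),-80,80)])
E
python3 nx.py .57 -.27 .12 -80 75 .57 -.27 .12 -80 84  .57 -.27 .095 -80 84
```

```text
[ 0.57 -0.27  0.12] -80 75 q [-1.08  1.52  1.41  1.93 -0.27  0.53 -3.01] err 0.0 0.0
[ 0.57 -0.27  0.12] -80 84 q [-1.11  1.79  1.46  1.91 -0.42  0.58 -3.01] err 0.0 0.0
[ 0.57 -0.27  0.08] -80 84 q [-1.13  1.89  1.44  1.89 -0.53  0.6  -3.01] err 0.0 0.0
[ 0.57 -0.27  0.07] -80 84 q [-1.13  1.92  1.44  1.88 -0.55  0.61 -3.01] err 0.0 0.0
[ 0.57 -0.2   0.09] -80 80 q [-1.23  1.82  1.47  1.88 -0.52  0.73 -2.96] err 0.0 0.0
{'t': 11.425, 'joints': [-1.091, 1.315, 1.396, 1.98, -0.154, 0.54, -3.004], 'ee_pos': [0.571, -0.27, 0.132], 'eef_rot': [[0.057, -0.986, 0.159], [-0.374, -0.169, -0.912], [0.926, -0.008, -0.378]], 'contact_force': [-1.149, -0.267, -1.893], 'opening': 0.587}
[-0.0113, 0.0013, 0.0046, 0.1112, 7.1953, -0.4994]
[-0.0113, 0.0013, 0.0046, 0.1504, 16.1953, -0.4905]
[-0.0344, 0.0015, 0.0141, 0.1504, 16.1953, -0.4905]
```

{"method": "servo_tool", "body": {
  "rows": "-1 -0.011 0.001 0.005 0 4 -0.4;-1 -0.011 0.001 0.005 0 7.5 -0.5;-1 -0.03 0.001 0.012 0 8 -0.5;-1 -0.04 0.0015 0.016 0 8 -0.5;-1 -0.048 0.0015 0.019 0 8 -0.5;-1 -0.048 0.0015 0.019 0 8 -0.5"
}}

```text
t: 12.18
ee_pos: [0.57, -0.2694, 0.0803]
eef_rot: [[0.043, -0.985, 0.166], [-0.241, -0.172, -0.955], [0.97, 0.002, -0.244]]
contact_force: [-0.2, -0.4, -1.4]
opening: 0.588
```

```bash
python3 nx.py .57 -.27 .075 -80 76 .57 -.27 .07 -80 76 .57 -.27 .065 -80 76; python3 tri.py
```

```text
{'t': 12.175, 'joints': [-1.134, 1.649, 1.384, 1.966, -0.388, 0.547, -3.006], 'ee_pos': [0.57, -0.269, 0.08], 'eef_rot': [[0.043, -0.985, 0.166], [-0.241, -0.172, -0.955], [0.97, 0.002, -0.244]], 'contact_force': [-0.193, -0.398, -1.359], 'opening': 0.588}
[-0.005, 0.0001, 0.0018, 0.1121, 0.1502, 0.0611]
[-0.0098, 0.0001, 0.0031, 0.1121, 0.1502, 0.0611]
[-0.0147, 0.0001, 0.0043, 0.1121, 0.1502, 0.0611]
top [390.63953488 207.56976744] [386 202  12  12  86]
scene [131.16149068 292.34161491] [123 284  17  18 161]
cap centre [ 0.57434173 -0.2876903   0.15118671] grasp [ 0.56921756 -0.26468535  0.08226831] axis [ 0.07035124 -0.31584153  0.94620021] 0.07283700892544331
```

{"method": "servo_tool", "body": {
  "rows": "-1 -0.005 0 0.002 0 0 0;-1 -0.01 0 0.003 0 0 0;-1 -0.01 0 0.003 0 0 0"
}}

```text
t: 12.65
ee_pos: [0.5701, -0.2701, 0.0706]
eef_rot: [[0.043, -0.985, 0.167], [-0.239, -0.172, -0.956], [0.97, 0.001, -0.243]]
contact_force: [-1.1, 1.2, 2.4]
opening: 0.585
```

```bash
python3 nx.py ; python3 tri.py
```

```text
{'t': 12.65, 'joints': [-1.134, 1.673, 1.376, 1.962, -0.412, 0.548, -3.006], 'ee_pos': [0.57, -0.27, 0.071], 'eef_rot': [[0.043, -0.985, 0.167], [-0.239, -0.172, -0.956], [0.97, 0.001, -0.243]], 'contact_force': [-1.106, 1.174, 2.45], 'opening': 0.585}
top [389.08       208.26666667] [385 202  11  13  75]
scene [132.63870968 294.47741935] [125 286  16  18 155]
cap centre [ 0.57398945 -0.288121    0.14046227] grasp [ 0.56923762 -0.26520652  0.0718328 ] axis [ 0.06553371 -0.31601947  0.94648668] 0.07250971020535567
```

{"method": "servo_tool", "body": {
  "rows": "-1 -0.002 0 0.0005 0 0 0;-1 -0.004 0 0.001 0 0 0;-1 -0.004 0 0.001 0 0 0"
}}

```text
t: 13.12
ee_pos: [0.57, -0.2705, 0.0703]
eef_rot: [[0.04, -0.985, 0.167], [-0.235, -0.172, -0.957], [0.971, -0.001, -0.239]]
contact_force: [-3.1, 4.8, 18.0]
opening: 0.586
```

```bash
python3 nx.py ; python3 tri.py
```

```text
{'t': 13.125, 'joints': [-1.135, 1.681, 1.377, 1.961, -0.42, 0.549, -3.006], 'ee_pos': [0.57, -0.271, 0.07], 'eef_rot': [[0.04, -0.985, 0.167], [-0.235, -0.172, -0.957], [0.971, -0.001, -0.239]], 'contact_force': [-3.06, 4.765, 18.02], 'opening': 0.586}
top [389.41558442 208.19480519] [385 202  11  13  77]
scene [132.38125 295.025  ] [124 287  17  17 160]
cap centre [ 0.5741327  -0.2889384   0.14038598] grasp [ 0.56922025 -0.2657267   0.07153652] axis [ 0.06745761 -0.31874212  0.94543796] 0.07282281335142796
```

{"method": "servo_tool", "body": {
  "rows": "-1 0.004 0 -0.001 0 0 0;-1 0.004 0 -0.001 0 0 0;0.2 0.004 0 -0.001 0 0 0;0.22 0.004 0 -0.001 0 0 0;0.25 0.004 0 -0.001 0 0 0;0.3 0.004 0 -0.001 0 0 0;0.3 0.004 0 -0.001 0 0 0"
}}

```text
t: 14.1
ee_pos: [0.57, -0.2699, 0.0698]
eef_rot: [[0.043, -0.985, 0.166], [-0.24, -0.172, -0.955], [0.97, 0.002, -0.244]]
contact_force: [-0.2, 0.6, -0.1]
opening: 0.649
```

```bash
python3 nx.py ; python3 tri.py
```

```text
{'t': 14.1, 'joints': [-1.134, 1.675, 1.376, 1.962, -0.419, 0.549, -3.001], 'ee_pos': [0.57, -0.27, 0.07], 'eef_rot': [[0.043, -0.985, 0.166], [-0.24, -0.172, -0.955], [0.97, 0.002, -0.244]], 'contact_force': [-0.207, 0.631, -0.058], 'opening': 0.649}
top [372.09708738 211.4368932 ] [366 206  13  12 103]
scene [141.88095238 273.5952381 ] [134 266  16  15 126]
cap centre [ 0.56636795 -0.25291704  0.13488292] grasp [ 0.56913969 -0.26513037  0.07110759] axis [-0.0426466   0.18791654  0.9812587 ] 0.0649933831871633
```

```bash
python3 - <<'E'
from kin import *
from bench import sensors
s=sensors.observe();q=np.array(s["joints"]);p=s["ee_pos"]
q1=path(q,[(p,-80,76),((.555,-.185,.092),-80,76),((.55,-.17,.2),-80,60),((.55,-.1,.27),-80,30),((.55,0,.27),-80,0)])
E
python3 nx.py .555 -.185 .092 -80 76 .55 -.17 .2 -80 60 .55 -.1 .27 -80 30 .55 0 .27 -80 0
```

```text
[ 0.555 -0.185  0.092] -80 76 q [-1.26  1.67  1.42  1.92 -0.41  0.71 -3.01] err 0.0 0.0
[ 0.55 -0.17  0.2 ] -80 60 q [-1.25  1.19  1.56  1.91 -0.27  0.79 -2.78] err 0.0 0.0
[ 0.55 -0.1   0.27] -80 30 q [-1.22  0.68  1.55  1.69 -0.23  1.18 -2.66] err 0.0 0.0
[0.55 0.   0.27] -80 0 q [-1.02  0.5   1.34  1.57 -0.49  1.46 -2.62] err 0.0 0.0
{'t': 14.2, 'joints': [-1.134, 1.675, 1.376, 1.962, -0.419, 0.549, -3.001], 'ee_pos': [0.57, -0.27, 0.07], 'eef_rot': [[0.043, -0.985, 0.166], [-0.24, -0.172, -0.955], [0.97, 0.001, -0.244]], 'contact_force': [-0.695, 0.412, -0.048], 'opening': 0.648}
[0.0004, 0.0002, -0.089, 0.1142, 0.1313, 0.0534]
[0.1013, 0.0027, -0.1305, 0.1209, -15.8687, 0.0371]
[0.1524, -0.0093, -0.2145, 0.1294, -45.8686, 0.0047]
[0.1283, -0.0265, -0.31, 0.1324, -75.8686, -0.0304]
```

{"method": "servo_tool", "body": {
  "rows": "1 0 0 0 0 0 0;1 0 0 0 0 0 0;1 0 0 -0.02 0 0 0;1 0 0 -0.045 0 0 0;1 0 0 -0.07 0 0 0;1 0.01 0 -0.085 0 0 0;1 0.05 0 -0.1 0 -5 0;1 0.1 0.002 -0.13 0 -15 0;1 0.11 0.002 -0.15 0 -25 0;1 0.13 -0.003 -0.18 0 -35 0"
}}

```text
t: 15.45
ee_pos: [0.5486, -0.1349, 0.229]
eef_rot: [[0.114, -0.986, 0.125], [-0.65, -0.169, -0.741], [0.751, 0.003, -0.66]]
contact_force: [0.9, 2.1, -0.5]
opening: 0.999
```

```bash
python3 tri.py
python3 - <<'E'
from h import *
np.set_printoptions(precision=4,suppress=True)
o=[];P=np.array([.5664,-.253])
for c,(x,y) in(("top",(365,210)),("scene",(140,285))):
    im=vision.grab_frame(c)[y-48:y+48,x-48:x+48];im=cv2.resize(im,None,fx=4,fy=4,interpolation=cv2.INTER_CUBIC)[:,:,::-1].copy()
    for l,rr in((0,.026),(.105,.026),(.164,.004)):
        Q=[(proj(c,[*(P+rr*np.array([np.cos(t),np.sin(t)])),l])-[x-48,y-48])*4 for t in np.linspace(0,6.28,30)];cv2.polylines(im,[np.int32(Q)],True,(255,0,0),1)
    o.append(im)
cv2.imwrite("pics/z6.png",np.hstack(o))
E
python3 nx.py .55 -.1 .27 -80 30 .55 0 .27 -80 0
```

```text
top [374.21782178 211.22772277] [368 206  13  12 101]
scene [141.11971831 273.56338028] [133 266  17  16 142]
cap centre [ 0.56692092 -0.25505867  0.14068646] grasp [ 0.55021549 -0.13251141  0.23715   ] axis [ 0.10650536 -0.78129916 -0.61500263] 0.1568506177123027
{'t': 15.65, 'joints': [-1.316, 0.867, 1.536, 1.872, -0.063, 0.953, -2.868], 'ee_pos': [0.55, -0.135, 0.229], 'eef_rot': [[0.111, -0.986, 0.128], [-0.652, -0.169, -0.739], [0.75, -0.001, -0.661]], 'contact_force': [0.057, -0.056, -0.669], 'opening': 1.0}
[0.0082, -0.0064, -0.053, 0.1214, -18.6218, -0.2334]
[-0.0569, -0.0233, -0.127, 0.0583, -48.6218, -0.2635]
```

View pics/z6.png

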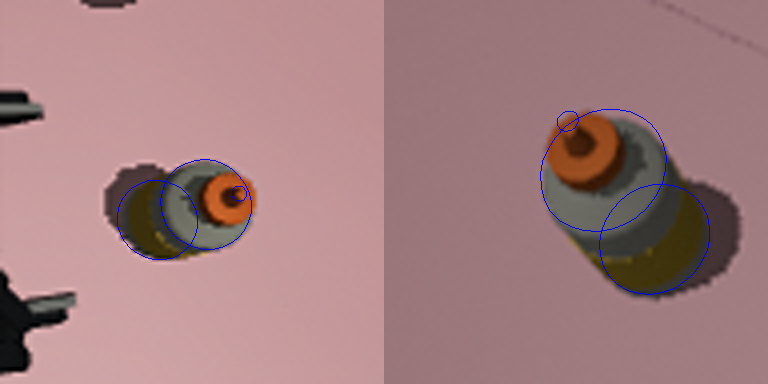

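Both views match the upright outline, so the bottle stands and is released at about (.566,-.254). Now over to the tray.

```bash
python3 - <<'E'
from kin import *
from bench import sensors
s=sensors.observe();q=np.array(s["joints"]);p=s["ee_pos"]
q1=path(q,[(p,-80,48),((.5,-.05,.27),-60,20),((.48,.1,.26),-30,0),((.47,.155,.26),-12.5,0),((.53,.143,.15),-12.5,0),((.53,.143,.07),-12.5,0)])
E
python3 nx.py .5 -.05 .27 -60 20 .48 .1 .26 -30 0 .47 .155 .26 -12.5 0
```

```text
[ 0.5  -0.05  0.27] -60 20 q [-1.68  0.03  1.56  1.83  0.31  1.17 -2.83] err 3.9 0.7
[0.48 0.1  0.26] -30 0 q [-1.38  0.21  1.27  1.73 -0.2   1.34 -2.15] err 0.0 0.0
[0.47  0.155 0.26 ] -12.5 0 q [-1.42  0.19  1.19  1.72 -0.18  1.34 -1.98] err 0.0 0.0
[0.53  0.143 0.15 ] -12.5 0 q [-1.11  0.47  1.03  1.73 -0.44  1.19 -1.74] err 0.0 0.0
[0.53  0.143 0.07 ] -12.5 0 q [-1.04  0.57  0.95  1.8  -0.54  1.05 -1.68] err 0.0 0.0
{'t': 15.65, 'joints': [-1.316, 0.867, 1.536, 1.872, -0.063, 0.953, -2.868], 'ee_pos': [0.55, -0.135, 0.229], 'eef_rot': [[0.111, -0.986, 0.128], [-0.652, -0.169, -0.739], [0.75, -0.001, -0.661]], 'contact_force': [0.057, -0.056, -0.669], 'opening': 1.0}
[-0.0299, 0.0344, -0.0964, 11.4925, -28.33, -16.9357]
[-0.1374, 0.0288, -0.2032, 21.243, -45.4134, -47.1497]
[-0.1743, 0.0293, -0.2452, 28.6197, -42.7213, -63.4714]
```

{"method": "servo_tool", "body": {
  "rows": "1 -0.015 0.017 -0.05 5 -10 -6;1 -0.03 0.03 -0.096 9 -20 -11;1 -0.06 0.03 -0.13 13 -30 -20;1 -0.1 0.03 -0.17 17 -38 -32;1 -0.137 0.029 -0.203 21 -45 -47;1 -0.174 0.029 -0.245 28.6 -42.7 -63.5;1 -0.174 0.029 -0.245 28.6 -42.7 -63.5;1 -0.174 0.029 -0.245 28.6 -42.7 -63.5;1 -0.174 0.029 -0.245 28.6 -42.7 -63.5"
}}

```text
t: 16.77
ee_pos: [0.4696, 0.1551, 0.256]
eef_rot: [[0.978, -0.211, -0.006], [-0.211, -0.978, -0.009], [-0.004, 0.01, -1.0]]
contact_force: [0.4, -0.4, -0.5]
opening: 1.0
```

```bash
cat > blk.py <<'E'
from h import *
def top(cam,z=.086,col=0,show=None):
    m=vision.camera_model(cam);a=vision.grab_frame(cam).astype(int)
    if show: cv2.imwrite(show,a[:,:,::-1].astype(np.uint8))
    b=a[:,:,2] if col==0 else a[:,:,1];o=np.maximum(a[:,:,0],a[:,:,1] if col==0 else a[:,:,2])
    k=((b-o)>45).astype(np.uint8);k=cv2.morphologyEx(k,cv2.MORPH_CLOSE,np.ones((5,5)))
    n,l,st,ce=cv2.connectedComponentsWithStats(k);i=1+np.argmax(st[1:,4])
    c=max(cv2.findContours((l==i).astype(np.uint8),0,1)[0],key=cv2.contourArea)[:,0].astype(float)
    P=np.array([ray(m,p,z)[:2] for p in c],np.float32)*1000
    rct=cv2.minAreaRect(P);q=cv2.boxPoints(rct)
    e=[q[1]-q[0],q[2]-q[1]];e=e[0] if np.linalg.norm(e[0])>np.linalg.norm(e[1]) else e[1]
    return np.array(rct[0])/1000,np.sort(rct[1]),np.degrees(np.arctan2(-e[0],e[1])%np.pi),st[i,4]
if __name__=="__main__":
    s=sensors.observe();print({k:np.round(s[k],3).tolist() for k in("t","joints","ee_pos","eef_rot","contact_force")})
    print("blue",top("wrist",show="pics/w7.png"));print("green",top("wrist",col=1))
    for c in("top","scene"): print(c,top(c),top(c,col=1))
E
python3 blk.py
```

```text
{'t': 16.775, 'joints': [-1.455, 0.184, 1.219, 1.73, -0.169, 1.359, -1.987], 'ee_pos': [0.47, 0.155, 0.256], 'eef_rot': [[0.978, -0.211, -0.006], [-0.211, -0.978, -0.009], [-0.004, 0.01, -1.0]], 'contact_force': [0.434, -0.404, -0.53]}
blue (array([0.52813214, 0.14334955]), array([18.32588005, 34.38838959]), np.float32(167.86829), np.int32(529))
green (array([0.5554649 , 0.26870822]), array([ 5.14069748, 18.59466171]), np.float32(88.800415), np.int32(54))
top (array([0.52711383, 0.14344962]), array([19.33092499, 31.97963524]), np.float32(167.3284), np.int32(97)) (array([0.55249335, 0.27098322]), array([ 2.34575844, 14.3769846 ]), np.float32(79.698135), np.int32(8))Traceback (most recent call last):
  File "blk.py", line 16, in <module>
    for c in("top","scene"): print(c,top(c),top(c,col=1))
                                            ~~~^^^^^^^^^
  File "blk.py", line 7, in top
    n,l,st,ce=cv2.connectedComponentsWithStats(k);i=1+np.argmax(st[1:,4])
                                                      ~~~~~~~~~^^^^^^^^^^
    return _wrapfunc(a, 'argmax', axis=axis, out=out, **kwds)
    return bound(*args, **kwds)
ValueError: attempt to get argmax of an empty sequence
```

View pics/w7.png

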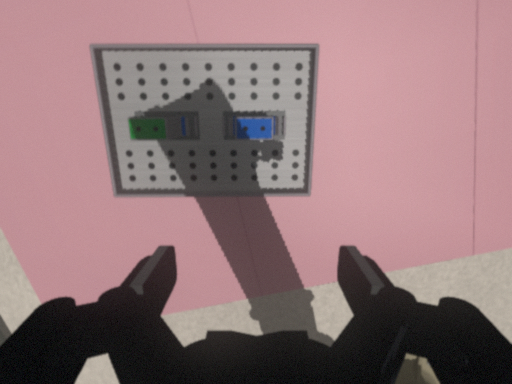

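The wrist view shows the blue top at (255,127) and green at (147,128), both seated. Three views agree on a blue centre of (.528,.1434) and yaw -12.1°.

```bash
python3 nx.py .528 .1434 .13 -12.1 0
```

```text
{'t': 17.075, 'joints': [-1.461, 0.181, 1.221, 1.73, -0.165, 1.358, -1.998], 'ee_pos': [0.47, 0.156, 0.257], 'eef_rot': [[0.976, -0.216, -0.003], [-0.216, -0.976, -0.009], [-0.001, 0.01, -1.0]], 'contact_force': [0.313, 0.084, -0.533], 'opening': 1.0}
[0.0597, -0.0017, 0.127, 0.5553, 0.0593, -0.3984]
```

{"method": "servo_tool", "body": {
  "rows": "1 0.06 -0.0015 0.06 0.5 0 -0.4;1 0.06 -0.0015 0.127 0.5 0 -0.4;1 0.06 -0.0015 0.127 0.5 0 -0.4;1 0.06 -0.0015 0.127 0.5 0 -0.4"
}}

```text
t: 17.58
ee_pos: [0.5281, 0.1436, 0.1304]
eef_rot: [[0.978, -0.208, -0.003], [-0.208, -0.978, 0.0], [-0.003, 0.0, -1.0]]
contact_force: [-0.1, -0.6, -0.3]
opening: 0.999
```

```bash
python3 nx.py .528 .1434 .062 -12.1 0; python3 -c "
from blk import *
print(top('wrist',show='pics/w8.png'))"
```

```text
{'t': 17.575, 'joints': [-1.141, 0.489, 1.071, 1.774, -0.467, 1.164, -1.707], 'ee_pos': [0.528, 0.144, 0.13], 'eef_rot': [[0.978, -0.208, -0.003], [-0.208, -0.978, 0.0], [-0.003, 0.0, -1.0]], 'contact_force': [-0.111, -0.577, -0.272], 'opening': 0.999}
[0.0001, 0.0002, 0.0684, 0.0216, 0.1472, 0.0888]
(array([0.51814441, 0.13254091]), array([3.76158333, 9.6168232 ]), np.float32(168.00261), np.int32(69))
```

{"method": "servo_tool", "body": {
  "rows": "1 0 0 0.03 0 0.1 0;1 0 0 0.055 0 0.1 0;1 0 0 0.068 0 0.1 0;1 0 0 0.068 0 0.1 0;-1 0 0 0.068 0 0.1 0;-1 0 0 0.068 0 0.1 0;-1 0 0 0.068 0 0.1 0;-1 0 0 0.068 0 0.1 0;-1 0 0 0.068 0 0.1 0;-1 0 0 0.068 0 0.1 0"
}}

```text
t: 18.88
ee_pos: [0.5293, 0.1436, 0.0638]
eef_rot: [[0.978, -0.208, 0.002], [-0.208, -0.978, 0.003], [0.001, -0.003, -1.0]]
contact_force: [-1.4, -0.1, 5.6]
opening: 0.471
```

```bash
python3 nx.py; python3 -c "
from blk import *
print(sensors.observe()['ft_torque'])"
```

```text
{'t': 18.875, 'joints': [-1.08, 0.57, 0.995, 1.835, -0.554, 1.041, -1.645], 'ee_pos': [0.529, 0.144, 0.064], 'eef_rot': [[0.978, -0.208, 0.002], [-0.208, -0.978, 0.003], [0.001, -0.003, -1.0]], 'contact_force': [-1.408, -0.15, 5.592], 'opening': 0.471}
[0.06323966 0.32073747 0.02455684]
```

Gripped and centred: sideways force is about 0, with a slight downward preload. I start rocking by 4° about foot_neg, pressing slightly down.

{"method": "servo_tool", "body": {
  "rows": "-1 0 0.0017 -0.0002 2 0 0;-1 0 0.0034 -0.0005 4 0 0;-1 0 0.0034 -0.0005 4 0 0"
}}

```text
t: 19.25
ee_pos: [0.5288, 0.14, 0.065]
eef_rot: [[0.978, -0.208, 0.017], [-0.209, -0.975, 0.072], [0.001, -0.074, -0.997]]
contact_force: [-3.2, -0.7, 12.7]
opening: 0.474
```

```bash
cat > st.py <<'E'
from h import *
s=sensors.observe();R=np.array(s["eef_rot"]);c,n=np.cos(-.211),np.sin(-.211);T=np.array([[c,-n,0],[n,c,0],[0,0,1]])
f=T.T@np.array(s["contact_force"]);m=T.T@np.array(s["ft_torque"]);p=T.T@(np.array(s["ee_pos"])-[.5293,.1436,.0638])*1000
w=np.degrees(Ro.from_matrix(T.T@R@np.diag([1,-1,-1])@T @np.eye(3)).as_rotvec()) if 0 else Ro.from_matrix(T.T@R@np.diag([1,-1,-1])).as_rotvec(degrees=True)
p0=np.array([0,0,47.8])+p;L=T.T@R@np.diag([1,-1,-1])
o=p0-L@[0,0,47.8];e=[(o+L@[0,y,0]).round(1).tolist()[1:] for y in(-24,24)]
print("t",s["t"],"F tray",f.round(1),"M",m.round(2),"dp mm",p.round(1),"rot",w.round(1),"open",round(s["opening"],3),"foot neg/pos (y,z)",e)
E
python3 st.py
```

```text
t 19.25 F tray [-3.  -1.4 12.7] M [-0.58  0.96  0.01] dp mm [ 0.2 -3.7  1.2] rot [ 4.3 -0.1  0. ] open 0.474 foot neg/pos (y,z) [[-24.0, -0.4], [23.8, 3.2]]
```

{"method": "servo_tool", "body": {
  "rows": "-1 0 0.0026 -0.0009 3 0 0;-1 0 0.0052 -0.0018 6 0 0;-1 0 0.0052 -0.0018 6 0 0"
}}

```text
t: 19.62
ee_pos: [0.5279, 0.1343, 0.0667]
eef_rot: [[0.978, -0.206, 0.039], [-0.21, -0.962, 0.175], [0.002, -0.179, -0.984]]
contact_force: [-3.8, -1.3, 14.6]
opening: 0.472
```

```bash
python3 st.py
```

```text
t 19.625 F tray [-3.5 -2.1 14.6] M [-0.59  1.07 -0.01] dp mm [ 0.5 -9.4  2.9] rot [10.3 -0.1 -0. ] open 0.472 foot neg/pos (y,z) [[-24.5, -0.6], [22.7, 8.0]]
```

{"method": "servo_tool", "body": {
  "rows": "-1 0 0.0028 -0.0012 3.3 0 0;-1 0 0.0055 -0.0025 6.5 0 0;-1 0 0.0055 -0.0025 6.5 0 0"
}}

```text
t: 20.0
ee_pos: [0.5268, 0.1289, 0.068]
eef_rot: [[0.978, -0.2, 0.063], [-0.21, -0.936, 0.283], [0.002, -0.289, -0.957]]
contact_force: [-1.7, -0.9, 9.8]
opening: 0.47
```

```bash
python3 st.py
```

```text
t 20.0 F tray [-1.5 -1.3  9.8] M [-0.11  0.47  0.06] dp mm [  0.7 -14.9   4.2] rot [16.8 -0.1 -0. ] open 0.47 foot neg/pos (y,z) [[-24.0, -0.7], [22.0, 13.2]]
```

The moment dropped and foot_pos is at 13 mm, so the +y side is out and over its bead. Now rock back about foot_pos on that bead.

{"method": "servo_tool", "body": {
  "rows": "-1 0 -0.0039 -0.0008 -4.2 0 0;-1 0 -0.0078 -0.0017 -8.5 0 0;-1 0 -0.0078 -0.0017 -8.5 0 0"
}}

```text
t: 20.38
ee_pos: [0.5281, 0.1376, 0.0708]
eef_rot: [[0.979, -0.202, 0.031], [-0.205, -0.969, 0.138], [0.002, -0.141, -0.99]]
contact_force: [0.7, 0.4, 3.1]
opening: 0.47
```

```bash
python3 st.py
```

```text
t 20.375 F tray [0.6 0.6 3.1] M [ 0.29 -0.26 -0.12] dp mm [ 0.1 -6.1  7. ] rot [ 8.1 -0.1  0.3] open 0.47 foot neg/pos (y,z) [[-23.1, 4.1], [24.4, 10.9]]
```

{"method": "servo_tool", "body": {
  "rows": "-1 0 -0.0031 -0.0013 -4 0 0;-1 0 -0.0063 -0.0025 -8 0 0;-1 0 -0.0063 -0.0025 -8 0 0"
}}

```text
t: 20.75
ee_pos: [0.5283, 0.142, 0.0733]
eef_rot: [[0.978, -0.206, 0.001], [-0.206, -0.978, 0.002], [0.0, -0.002, -1.0]]
contact_force: [0.4, 0.6, -0.2]
opening: 0.475
```

```bash
python3 st.py
```

```text
t 20.75 F tray [ 0.2  0.7 -0.2] M [0.09 0.02 0.14] dp mm [-0.6 -1.7  9.5] rot [ 0.1 -0.   0.2] open 0.475 foot neg/pos (y,z) [[-25.6, 9.4], [22.4, 9.5]]
```

{"method": "servo_tool", "body": {
  "rows": "-1 0 -0.0025 -0.0013 -3 0 0;-1 0 -0.005 -0.0025 -6 0 0;-1 0 -0.005 -0.0028 -6 0 0"
}}

```text
t: 21.12
ee_pos: [0.529, 0.1456, 0.0758]
eef_rot: [[0.978, -0.207, -0.022], [-0.208, -0.973, -0.1], [-0.001, 0.102, -0.995]]
contact_force: [0.5, -1.8, -3.6]
opening: 0.471
```

```bash
python3 st.py;  python3 - <<'E'
from h import *
a=vision.grab_frame("scene");b=vision.grab_frame("wrist")
cv2.imwrite("pics/s9.png",np.hstack([cv2.resize(a[30:180,170:330],(480,450),interpolation=2)]) [:,:,::-1])
E
```

```text
t 21.125 F tray [ 0.9 -1.7 -3.6] M [ 0.08 -0.08  0.02] dp mm [-0.7  1.9 12. ] rot [-5.9  0.   0.1] open 0.471 foot neg/pos (y,z) [[-26.9, 14.7], [20.9, 9.8]]
```

View pics/s9.png

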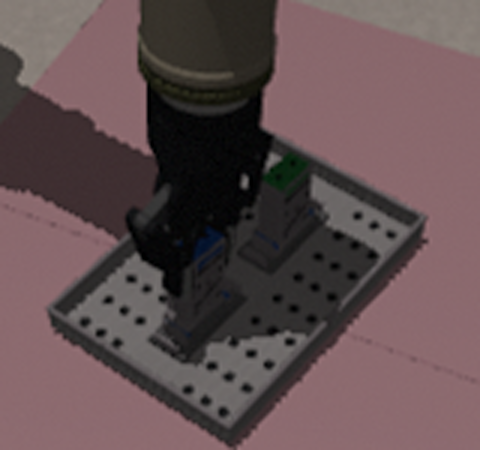

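The image shows the green block seated and the tray flat. Fz = -3.6 N is just the block's weight, so both sides are out. I lift carefully.

{"method": "servo_tool", "body": {
  "rows": "-1 0 0.0003 -0.002 0 0 0;-1 0 0.0006 -0.004 0 0 0;-1 0 0.0006 -0.004 0 0 0"
}}

```text
t: 21.6
ee_pos: [0.5296, 0.1468, 0.0807]
eef_rot: [[0.978, -0.207, -0.02], [-0.208, -0.973, -0.099], [0.001, 0.101, -0.995]]
contact_force: [0.4, 0.6, -4.0]
opening: 0.473
```

```bash
python3 st.py
```

```text
t 21.6 F tray [ 0.2  0.7 -4. ] M [ 0.24 -0.04  0.03] dp mm [-0.4  3.2 16.9] rot [-5.8 -0.   0.1] open 0.473 foot neg/pos (y,z) [[-25.6, 19.6], [22.2, 14.7]]
```

{"method": "servo_tool", "body": {
  "rows": "-1 0 0.001 -0.006 0 0 0;-1 0 0.002 -0.012 0 0 0;-1 0 0.0035 -0.018 2.5 0 0;-1 0 0.0055 -0.0245 5.8 0 0;-1 0 0.0055 -0.0245 5.8 0 0;-1 0 0.0055 -0.0245 5.8 0 0"
}}

```text
t: 22.35
ee_pos: [0.5287, 0.1439, 0.1054]
eef_rot: [[0.978, -0.208, 0.0], [-0.208, -0.978, -0.001], [0.0, 0.001, -1.0]]
contact_force: [0.1, 0.7, -5.1]
opening: 0.471
```

```bash
python3 st.py;  python3 - <<'E'
from h import *
from tri import cap
a=vision.grab_frame("scene");b=vision.grab_frame("top")
cv2.imwrite("pics/s10.png",np.hstack([cv2.resize(a[30:350,60:380],(400,400),interpolation=2),cv2.resize(b[80:300,100:430],(390,260),interpolation=2)[0:260] if 0 else cv2.resize(b[60:324,110:374],(400,400),interpolation=2)])[:,:,::-1])
print(cap())
for l,p in (("gallipot",(346.8,147.4)),("tape_roll",(250,119.5)),("tray",(180.1,221.8))): print(l,p,[np.round(d["position"],1) for d in find_in(l,"top")[:1]])
T=masks("tray",("scene",));print(fit(lambda p:box(p,.18,.26,.03),T,np.array([.539,.2025,-.2189]),np.array([.01,.01,.05])))
E
```

```text
t 22.35 F tray [-0.   0.8 -5.1] M [ 0.01 -0.03  0.  ] dp mm [-0.6  0.1 41.6] rot [-0.1 -0.   0.1] open 0.471 foot neg/pos (y,z) [[-23.9, 41.6], [24.1, 41.6]]
top [374.18181818 211.26262626] [368 206  13  12  99]
scene [141.05797101 273.23188406] [133 266  16  15  69]
[ 0.56678011 -0.25476831  0.14132392]
gallipot (346.8, 147.4) [array([346. , 148.9])]
tape_roll (250, 119.5) [array([257.9, 118.2])]
tray (180.1, 221.8) [array([214.3, 236.3])]
(array([ 0.53728058,  0.20416756, -0.22092194]), np.float64(0.23552590376117744))
```

View pics/s10.png

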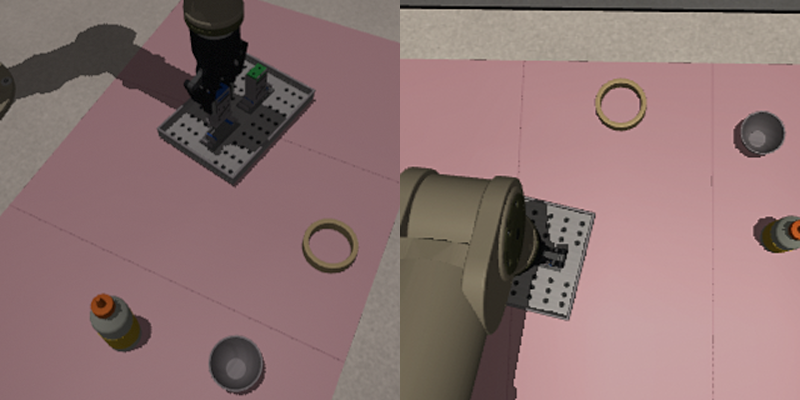

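```bash
python3 -c "
from h import *
s=sensors.observe();print(s['t'],np.abs(s['joint_velocities']).max(),s['opening']);print(order.hand_in())"
```

```text
22.75 0.0030180714275634462 0.47269526665907846
the job is handed in; nothing more can be done
None
```

The job is handed in, at about 23 s of the 51 s allowed. The bottle was stood up first, and the blue block is now out of its jaws and held above them.

**Bottle:** I stood the oil bottle upright on the bench at about (0.567, -0.255) and let go of it. My first try at tilting it ran into joint limits, so I turned the wrist and tilted it from another side. At release it still leaned about 14° and settled upright by itself. The last pictures, before handing in, show it standing.

**Blue block:** I gripped it across its y faces, rocked it about 17° towards the -y jaw until the +y side came out, then rocked it back to -6°. From there it lifted with only its own weight on the wrist. By the pose readings, it is now level within 0.1°, still, and its underside is about 22 mm above the top of its jaws.

**Last checks:**
- **Force:** the wrist carried about 5 N, against the block's weight of 3.7 N. The moment was close to zero, so nothing seems to touch the block.
- **Tray:** it is flat, and its fitted pose is within about 1 mm of where it started. The direct detection of the tray from the top camera disagreed, because the arm hid part of it.
- **Green block:** it looks seated in the pictures; I did not measure it.
- **Bowl and tape roll:** the bowl's detection moved by less than 2 pixels. The tape roll's moved by 8 pixels from the first reading. I put that down to a false first reading, since nothing came near the roll and it looks unmoved, but I did not measure it further.
- **Second rock:** at level the readings put both foot edges about 2.5 mm lower than expected for a side resting on its bead. The block still came free without pulling on the tray.

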